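# Clamp a circuit board and point out the repair

## Task

Get the loose circuit board ready for rework: with the fingertips, push the repair holder's sliding jaw in until the board sits snug between both jaws. Then show the technician the repair by pointing with the fingertips: stay a centimetre or two above the middle of the perforated shield can on the board for two seconds, then do the same above the matching spare can lying loose on the bench, and finish while still pointing at the spare. Do not touch or pick up the board, the spare or the small things lying beside it.

Things in the scene. Friction and masses are not known exactly. Their poses are not given: they have to be found in the camera images.
- holder: Circuit-board holder fixed to the bench: base plate 120 (x) by 190 mm (y), 8 mm high; jaws 112 mm long, 39 high, grooved for the board's edges; fixed jaw's face at y = +42 mm, sliding jaw at the -y end on two rods. Rests carry the board's underside at z = 30 mm. Rod-end posts at x = +-38, y = -109 mm are 22 mm high, with room for fingers between. Origin at bench level amid the closed jaws.
- jaw (a joint): Travel of the sliding jaw along the holder's +y, in m: 0 fully open, 0.045 when it holds the board snug. Steady drag of about 2 N; it takes the board along when it meets it (little extra force), stops hard when the board reaches the bottom of the fixed jaw's groove, and stays where it is left. Starts at 0 to 0.015.
- jaw_push (a point): Middle of the outer (-y) face of the ribbed thumb plate on the sliding jaw, 38 mm above the bench; moves with the jaw. The plate is 44 mm wide along the holder's x and spans 20 to 52 mm above the bench. Push it along the holder's +y, for instance with the fingertips 28 mm above the bench. Axes as the holder's.
- board: Green circuit board, 100 (x) by 84 (y) by 2 mm thick, loose on the holder's rests, 4 to 14 mm short of its seat in the fixed jaw and slightly askew. Origin at the centre of its underside, z up. It carries the perforated shield can, a lower plain steel can (24 x 20 x 4 mm) without holes, black chips and connectors.
- can_top (a point): Middle of the top of the perforated shield can soldered on the board: a light metal box 32 x 40 mm with rows of small round holes in its top, standing 9 mm above the board, its top about 41 mm above the bench. In the board's frame at x = +24, y = +4, z = +11 mm. z up.
- spare: The spare shield can: the same light metal box with rows of small round holes, 32 x 40 x 9 mm, lying loose on the bench right of the holder, holes up. Origin at the centre of its underside.
- spare_top (a point): Middle of the top of the spare can, 9 mm above the bench; z up.
- battery: Flat phone battery with a yellowish label, 34 x 50 x 9 mm, lying on the bench; leave it alone. Origin at the centre of its underside.
- card_sleeve: Flat pale card sleeve with a blue panel, 34 x 55 x 8 mm, lying on the bench; leave it alone. Origin at the centre of its underside.
- blister_card: Pale flat packet, 44 x 52 x 12 mm, lying on the bench; leave it alone. Origin at the centre of its underside.
Mind the look-alikes: they are no part of the job. Leave any black, purple or red look-alike of the spare alone.

How it is judged (in metres and radians):
On the way, in this order (a step that is already met when the one before it is completed fails the run):
1. the board sits snug between both jaws (value of joint jaw above 0.043 m and y of board in the frame of holder between -0.0025 and 0.0025 m and angle between the x axis of board and the x axis of holder, either way round below 0.035 rad and z of board in the frame of holder between 0.026 and 0.034 m), for 0.2 s.
2. the fingertips dwell just above the perforated shield can on the board (all of step 1 and horizontal distance between the grasp point and can_top below 0.012 m and z of the grasp point in the frame of can_top between 0.015 and 0.055 m), for 1.5 s.
3. the fingertips dwell just above the spare shield can (all of step 1 and horizontal distance between the grasp point and spare_top below 0.012 m and z of the grasp point in the frame of spare_top between 0.015 and 0.055 m), for 1.5 s.
At the end, for the whole second after the job is handed in: Jaw joint above 0.043 m; board level in the holder, centred between the jaws within 2.5 mm, square within 0.035 rad. Tool point within 12 mm sideways of the middle of the spare can and 15 to 55 mm above its top. Spare moved under 5 mm, battery, sleeve and packet under 8 mm (all of step 3 and distance of spare from where it was at the start of the episode below 0.005 m and distance of each of battery, card_sleeve, blister_card from where it was at the start of the episode below 0.008 m); the robot touches nothing.
It fails at once if the robot touches the circuit board or a part on it (contact force between any of the fingers, the arm and board above 0.3 N).
It fails at once if the robot touches the spare can (contact force between any of the fingers, the arm and spare above 0.3 N).
It fails at once if the robot touches the battery, card sleeve or packet (contact force between any of the fingers, the arm and battery above 0.3 N or contact force between any of the fingers, the arm and card_sleeve above 0.3 N or contact force between any of the fingers, the arm and blister_card above 0.3 N).
It fails at once if the board is lifted or tipped out of the holder (z of board in the frame of holder above 0.042 m or angle between board's own z axis and vertical above 0.25 rad).
It fails at once if the spare can or another thing is picked up (height (world z) of any of spare, battery, card_sleeve, blister_card above 0.012 m).
It also fails if it takes over 54 s, if anything falls off the work surface, if the arm or the gripper's body presses on something with over 40 N, if the wrist force passes 120 N, or if a joint passes its speed limit or range.

## Robot

A 6-joint arm with a two-finger parallel gripper is mounted at the origin on a cart in front of the work surface, level with it; the furniture and walls round the work are solid. World frame = base frame: x ahead of the robot, y to its left, z up, the work surface at z = 0. Lengths are in m, angles in degrees, forces in N, time in s.
With the tool pointing down it reaches from about 0.3 to 0.75 m from the base axis. Payload 8.5 kg.
Tool frame: the origin (TCP) lies between the finger pads, 19 mm behind the fingertips; this is the grasp point; z points along the fingers, y is the line along which they close (so a half turn about z gives the same grasp; the last joint's range is limited). The gripper opens to 85 mm and grips with 20 to 120 N. Pads are 22 mm wide; open, the fingers measure 114 mm over their backs; the gripper's body (76 mm by 85 mm) begins 54 mm behind the grasp point. The pads swing forward as they close: fully open they stand 13 mm farther back than shut.
Start: joints at [58.367, 21.807, 74.336, -0, 83.858, -12.336], TCP at [0.182, 0.519, 0.25] pointing down, gripper open.
Joint ranges: [-178.18, 178.18], [-50.72, 133.34], [12.68, 142.11], [-81.47, 261.47], [9.98, 163.14], [-165.26, 165.26]. Speed limits (degrees/s): [136.94, 136.94, 180, 180, 180, 180].

## Interface

Orientations are given as a 3x3 rotation matrix whose columns are the frame's x, y, z axes.
In Python, from rig import env gives the robot as it stands.
- The arm moves only by the tool servo_tool, never from a script. Its argument "steps" is a list of rows, each an object of numbers: "tx", "ty", "tz": the shift along the world's x, y, z in cm; "yaw": the turn about the world's z in degrees; "claw": the finger opening in cm, from 0 to 8.54. In form: [{"tx": .., "ty": .., "tz": .., "yaw": .., "claw": ..}, ...]. A call has 1 to 20 rows; each row shifts and turns the commanded pose from where the row before left it; what a row does not reach is not made up. A row lasts 1/10 s, in which the tool goes at most 50 mm and 8.59 degrees, less where a joint would pass 70% of its speed; a pose out of reach is approached as far as the arm can. A call with a gripper value outside its range is refused whole. The fingers move at their own pace and stop on an object; "newtons" is the grip in N (left out, the last holds). Time passes only in rows, so rows that do not move let the fingers close. It gives the time, the measured TCP pose, the force, the opening and the grip force at its end, in the units of the state.
- env.observe(): the state, without advancing time (a new reading comes with each control period).
- env.get_image(name): name is "scene" or "top" or "wrist"; returns (picture, depth): 420x560x3 uint8, red, green, blue; 420x560 float32, m along the optical axis (not along the pixel's ray), 0 where there is no reading.
- env.camera_model(name): a dict with "fovy" (degrees; the focal length in pixels is half the picture's height over the tangent of half this angle, whatever the lens; pixels are square), "cx", "cy" (the principal point, pixels), "T" (4x4, takes a point from camera to world coordinates). Camera axes: x right, y down, z forward; pixel columns grow to the right and rows downward; lengths in m; the calibration is good to about 2 mm. A picture is of the moment at which its call begins: read the wrist's pose just before it. camera_model takes no time and is no camera call; for the wrist camera it gives the pose at the moment of the call.
- env.close_job(): hands the job in; it is judged then, once.
The state is a dict: "time_s": time; "q": joint angles; "qvel": joint speeds; "joint_efforts": joint torques, N m; "position": TCP position; "tool_rot": TCP orientation; "ft_force": force on the tool from outside, world axes, zero at the start; "wrist_torque": the same for the moment, N m; "grip_width": finger opening in m; "gripper_force": force on a finger pad.
Only numpy, scipy, OpenCV 4.12 (cv2) and the standard library are available. Lean on these libraries where they do the work, as an engineer would, in place of code of your own. Each camera call takes 0.05 s, during which the arm holds its last target. There are 200 camera calls.

## Working session

There is one attempt and no reset: what is moved stays moved. The work goes in short steps, Python scripts to look and compute and a tool call to move; the robot and the scene stay as the last step left them, time stands still between calls to the robot, and variables do not carry over. Pictures are saved under pics/ and viewed, at most 10 in all, crops included, and the job is handed in when it is done.

Besides the shell and the picture viewer there is one more tool, called as name([rows], argument=value, ...), one row to a line, values as JSON. servo_tool: Moves the arm, as the interface text tells. Its arguments: {"type":"object","properties":{"steps":{"type":"array"},"newtons":{"type":"number"}},"required":["steps"]}

```bash
mkdir -p pics; cat > h.py <<'E'
import numpy as np, cv2
from rig import env
def snap(n,f):
    m=env.camera_model(n); im,d=env.get_image(n)
    cv2.imwrite('pics/%s.png'%f,im[:,:,::-1]); np.savez('pics/%s.npz'%f,im=im,d=d,T=m['T'],f=210/np.tan(np.radians(m['fovy']/2)),c=(m['cx'],m['cy']))
def load(f): return np.load('pics/%s.npz'%f)
def ray(s,u,v,z):
    T=s['T']; d=T[:3,:3]@np.array([(u-s['c'][0])/s['f'],(v-s['c'][1])/s['f'],1]); return T[:3,3]+d*(z-T[2,3])/d[2]
def pt(s,u,v):
    z=float(np.median(s['d'][v-1:v+2,u-1:u+2])); T=s['T']
    return T[:3,:3]@(z*np.array([(u-s['c'][0])/s['f'],(v-s['c'][1])/s['f'],1]))+T[:3,3]
E
python3 - <<'E'
from h import *
snap('top','top1'); snap('scene','sc1')
a=cv2.imread('pics/top1.png');print(env.camera_model('top'))
print(env.observe()['tool_rot'])
E
```

```text
{'fovy': 43.03118496575372, 'cx': 288.02838687216365, 'cy': 209.9446846269411, 'T': array([[ 0.04182431, -0.97132035,  0.23406732,  0.32224089],
       [-0.9991195 , -0.04143632,  0.00657736, -0.15204592],
       [ 0.00331016, -0.23413631, -0.97219814,  1.22873299],
       [ 0.        ,  0.        ,  0.        ,  1.        ]])}
[[-9.43812539e-01  3.30480591e-01 -6.85517479e-04]
 [ 3.30481181e-01  9.43811938e-01 -1.10223827e-03]
 [ 2.82731225e-04 -1.26685693e-03 -9.99999158e-01]]
```

View pics/top1.png

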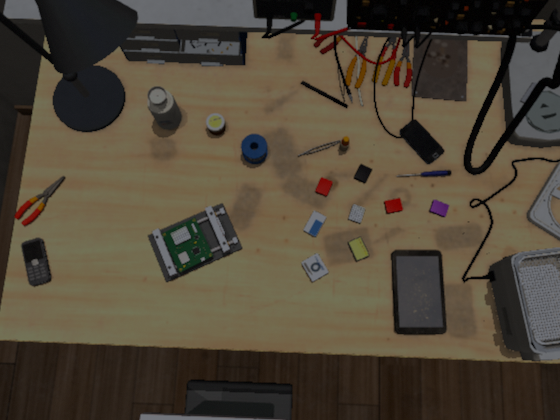

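View pics/sc1.png

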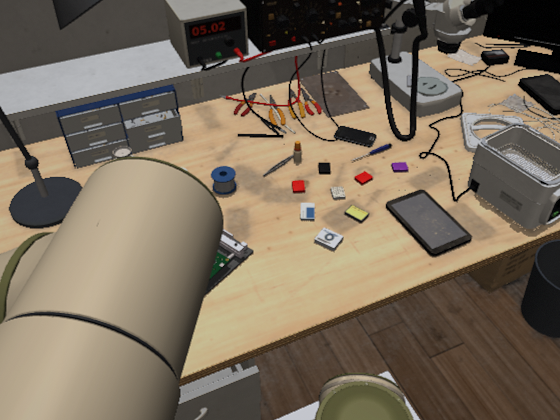

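The top view shows the holder at about (195,242). Flat objects to its right:
- Red at (324,187) and (393,206), black at (362,173), purple at (439,208): decoys.
- Blue-panelled sleeve at (315,224), packet at (315,268), yellow battery at (359,249).
- Light grey box at (357,214): the likely spare.

I'll confirm it in an enlarged crop.

```bash
python3 - <<'E'
from h import *
s=load('top1'); im=s['im'][:,:,::-1]
g=lambda c:np.clip((c/255.)**.6*255*1.1,0,255).astype(np.uint8)
a=cv2.resize(g(im[195:290,140:250]),(560,484),interpolation=3)
b=cv2.resize(g(im[195:235,340:375]),(240,274),interpolation=3)
o=np.zeros((484,800,3),np.uint8);o[:,:560]=a;o[:274,560:]=b;cv2.imwrite('pics/c1.png',o)
for u,v in [(357,214),(195,242),(350,260),(182,236)]: print(u,v,pt(s,u,v),ray(s,u,v,0.009))
E
```

```text
357 214 [ 0.61272967 -0.30612405  0.01020452] [ 0.61301682 -0.30627636  0.009     ]
195 242 [0.52582909 0.06394763 0.03503773] [0.5302699  0.06865904 0.009     ]
350 260 [ 0.50464976 -0.2923176   0.00105315] [ 0.50346901 -0.29140961  0.009     ]
182 236 [0.53725101 0.09334684 0.04131616] [0.54310262 0.10002533 0.009     ]
```

View pics/c1.png

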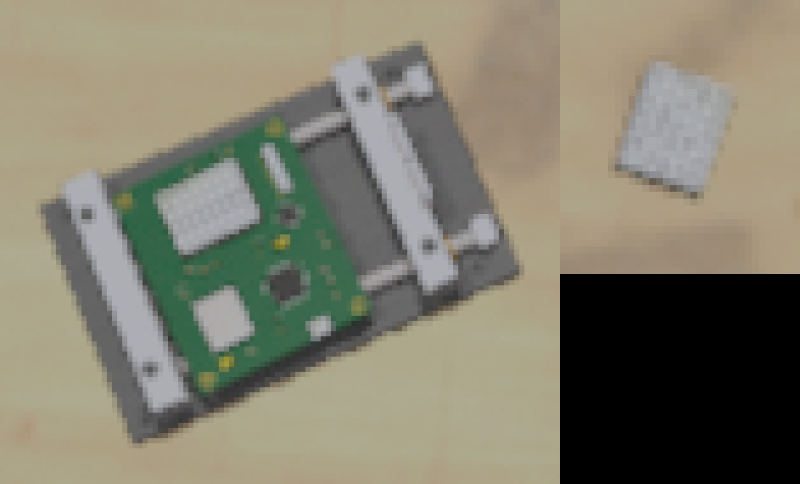

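```bash
python3 - <<'E'
from h import *
s=load('top1')
px=lambda c:(140+c[0]/5.0909-.4,195+c[1]/5.0909-.4)
R=lambda c,z:ray(s,*px(c),z)
C=[(42,203),(137,440),(520,272),(420,42)]
P=np.array([R(c,.008) for c in C]);print(P.round(4));cen=P.mean(0)
f=[R(c,.039) for c in[(86,213),(150,369)]];m=[R(c,.039) for c in[(363,93),(428,245)]]
ang=lambda v:np.degrees(np.arctan2(v[1],v[0]))
print('x ang fixed',ang(f[0]-f[1]),'slide',ang(m[0]-m[1]),'base',ang(P[0]-P[1]),ang(P[3]-P[2]),'y ang',ang(P[0]-P[3])-90,ang(P[1]-P[2])-90)
print('base c',cen,'f',np.mean(f,0),'m',np.mean(m,0),'posts',R((418,80),.022),R((484,232),.022))
print('can',R((207,206),.041),'plain',R((223,318),.036))
# spare by mask
hsv=cv2.cvtColor(s['im'],cv2.COLOR_RGB2HSV);sub=hsv[200:230,345:370]
mk=((sub[...,1]<60)&(sub[...,2]>90)).astype(np.uint8);ys,xs=np.nonzero(mk)
u,v=xs.mean()+345,ys.mean()+200;print('spare',mk.sum(),u,v,ray(s,u,v,.009))
E
```

```text
[[ 0.5435  0.18    0.008 ]
 [ 0.4376  0.1263  0.008 ]
 [ 0.5209 -0.0405  0.008 ]
 [ 0.6267  0.0126  0.008 ]]
x ang fixed 27.156101274408726 slide 26.631106062031744 base 26.880100412959145 26.639226719653017 y ang 26.444124739292278 26.54205772458286
base c [0.53219296 0.06961031 0.008     ] f [0.50006903 0.13399071 0.039     ] m [0.56024973 0.01536167 0.039     ] posts [0.60530774 0.01038755 0.022     ] [ 0.53616608 -0.02436955  0.022     ]
can [0.53929044 0.09753778 0.041     ] plain [0.49022625 0.08702324 0.036     ]
spare 207 356.6521739130435 212.768115942029 [ 0.61595956 -0.30542391  0.009     ]
```

The perforated can on the board is at crop (207,206), and the plain can is at (223,318). The light grey perforated box at top pixel (357,213) is the spare, because it is the only light one with holes. The sliding jaw is on the right, toward world -y. I'll move to a point above the outside of the thumb plate.

servo_tool([
  {"tx": 2.34, "ty": -3.2, "yaw": -2.6, "claw": 0},
  {"tx": 2.34, "ty": -3.2, "yaw": -2.6},
  {"tx": 2.34, "ty": -3.2, "yaw": -2.6},
  {"tx": 2.34, "ty": -3.2, "yaw": -2.6},
  {"tx": 2.34, "ty": -3.2, "yaw": -2.6},
  {"tx": 2.34, "ty": -3.2, "yaw": -2.6},
  {"tx": 2.34, "ty": -3.2, "yaw": -2.6},
  {"tx": 2.34, "ty": -3.2, "yaw": -2.6},
  {"tx": 2.34, "ty": -3.2, "yaw": -2.6},
  {"tx": 2.34, "ty": -3.2, "yaw": -2.6},
  {"tx": 2.34, "ty": -3.2, "yaw": -2.6},
  {"tx": 2.34, "ty": -3.2, "yaw": -2.6},
  {"tx": 2.34, "ty": -3.2, "yaw": -2.6},
  {"tx": 2.34, "ty": -3.2, "yaw": -2.6},
  {"tx": 2.34, "ty": -3.2, "yaw": -2.6},
  {"tx": 2.34, "ty": -3.2, "yaw": -2.6},
  {"tx": 2.34, "ty": -3.2, "yaw": -2.4},
  {},
  {},
])

```text
invalid input at $.steps[0]: expected keys tx, ty, tz, yaw, claw
```

```bash
python3 - <<'E'
from h import *
o=env.observe();print(o['time_s'],o['position'],o['q'],o['tool_rot'][:2],o['ft_force'],o['grip_width'])
snap('wrist','w1')
E
```

```text
0.1 [0.18162615 0.51889442 0.24948869] [ 5.83675856e+01  2.18368440e+01  7.43782866e+01  3.21673560e-04
  8.38592399e+01 -1.23344747e+01] [[-9.43812539e-01  3.30480591e-01 -6.85517479e-04]
 [ 3.30481181e-01  9.43811938e-01 -1.10223827e-03]] [ 0.93921336  0.05742708 -0.42738069] 0.08527949120986053
```

View pics/w1.png

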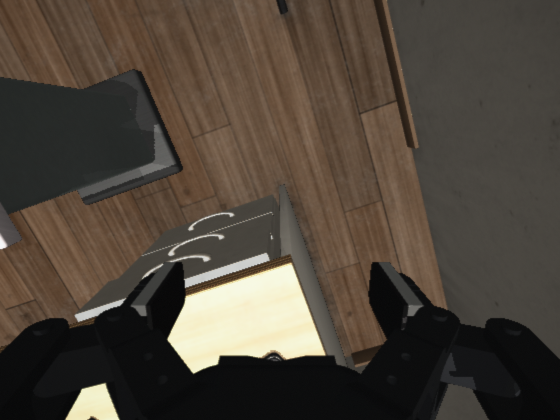

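The wrist picture only shows the floor and the desk edge, because the move was refused: every row needs all the keys. Sending it again.

servo_tool([
  {"tx": 2.34, "ty": -3.2, "tz": 0, "yaw": -2.6, "claw": 0},
  {"tx": 2.34, "ty": -3.2, "tz": 0, "yaw": -2.6, "claw": 0},
  {"tx": 2.34, "ty": -3.2, "tz": 0, "yaw": -2.6, "claw": 0},
  {"tx": 2.34, "ty": -3.2, "tz": 0, "yaw": -2.6, "claw": 0},
  {"tx": 2.34, "ty": -3.2, "tz": 0, "yaw": -2.6, "claw": 0},
  {"tx": 2.34, "ty": -3.2, "tz": 0, "yaw": -2.6, "claw": 0},
  {"tx": 2.34, "ty": -3.2, "tz": 0, "yaw": -2.6, "claw": 0},
  {"tx": 2.34, "ty": -3.2, "tz": 0, "yaw": -2.6, "claw": 0},
  {"tx": 2.34, "ty": -3.2, "tz": 0, "yaw": -2.6, "claw": 0},
  {"tx": 2.34, "ty": -3.2, "tz": 0, "yaw": -2.6, "claw": 0},
  {"tx": 2.34, "ty": -3.2, "tz": 0, "yaw": -2.6, "claw": 0},
  {"tx": 2.34, "ty": -3.2, "tz": 0, "yaw": -2.6, "claw": 0},
  {"tx": 2.34, "ty": -3.2, "tz": 0, "yaw": -2.6, "claw": 0},
  {"tx": 2.34, "ty": -3.2, "tz": 0, "yaw": -2.6, "claw": 0},
  {"tx": 2.34, "ty": -3.2, "tz": 0, "yaw": -2.6, "claw": 0},
  {"tx": 2.34, "ty": -3.2, "tz": 0, "yaw": -2.6, "claw": 0},
  {"tx": 2.34, "ty": -3.2, "tz": 0, "yaw": -2.4, "claw": 0},
  {"tx": 0, "ty": 0, "tz": 0, "yaw": 0, "claw": 0},
  {"tx": 0, "ty": 0, "tz": 0, "yaw": 0, "claw": 0},
])

```text
time_s: 2.05
position: [0.5795, -0.0254, 0.2493]
tool_rot: [[-0.449, 0.894, -0.001], [0.894, 0.449, 0.0], [0.001, -0.001, -1.0]]
ft_force: [-0.3, -0.3, 0.4]
grip_width: -0.0001
gripper_force: 0.0
```

```bash
python3 - <<'E'
from h import *
o=env.observe();print(o['time_s'],o['position'],o['q'],o['tool_rot'][:2],o['ft_force'],o['grip_width'])
snap('wrist','w2')
E
```

```text
2.05 [ 0.57951995 -0.02540592  0.24932223] [-1.42001065e+01  2.49212809e+01  6.93878846e+01  7.68272052e-03
  8.57732267e+01 -4.08489216e+01] [[-4.48511103e-01  8.93776223e-01 -1.36127180e-03]
 [ 8.93776653e-01  4.48512054e-01  4.82396212e-04]] [-0.26280854 -0.2865731   0.37568642] -6.022679901496977e-05
```

View pics/w2.png

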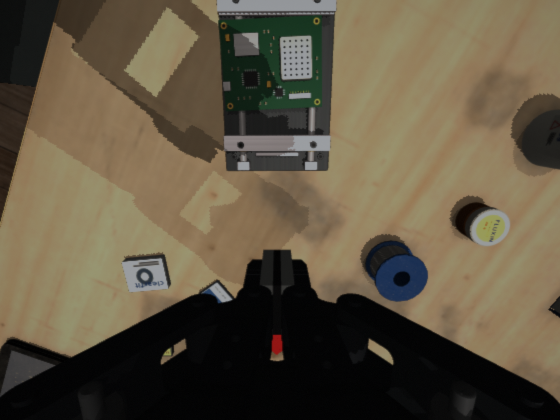

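The wrist view shows the fingers bottom centre. The thumb plate is at about (277,154), the posts at (243,166) and (311,166), and the perforated can at (296,58).

```bash
python3 - <<'E'
from h import *
s=load('w2');ex=np.array([.894,.449]);ey=np.array([-.449,.894])
posts=[ray(s,243,166,.022),ray(s,311,166,.022)]
pm=np.mean(posts,0)[:2];o=pm+.109*ey
d=(posts[1]-posts[0])[:2];print('posts',posts,'ang',np.degrees(np.arctan2(d[1],d[0])),np.linalg.norm(d),'origin',o)
H=lambda p:np.array([(p[:2]-o)@ex,(p[:2]-o)@ey]).round(4)
for n,u,v,z in[('plate outer',277,156,.052),('jawscrewL',243,144,.039),('jawscrewR',313,144,.039),('can',296.5,58,.041),('jaw in',277,136,.039),('jaw out',277,151,.039),('fixed in',277,14,.039),('plate e1',256,154,.052),('plate e2',298,154,.052),('TCPdummy',277,156,.038)]:
  p=ray(s,u,v,z);print(n,p.round(4),H(p))
print('tcp',H(env.observe()['position']))
im=s['im'][130:175,220:335,::-1];cv2.imwrite('pics/c2.png',cv2.resize(np.clip(im*1.5,0,255).astype(np.uint8),(690,270),interpolation=2))
E
```

```text
posts [array([ 0.53711135, -0.02632788,  0.022     ]), array([0.60537573, 0.00788901, 0.022     ])] ang 26.62189728676214 0.07635981248953956 origin [0.52230254 0.08822657]
plate outer [0.5647 0.0038 0.052 ] [ 0.     -0.0945]
jawscrewL [ 0.5279 -0.0023  0.039 ] [-0.0356 -0.0835]
jawscrewR [0.5935 0.0305 0.039 ] [ 0.0377 -0.0835]
can [0.5399 0.0953 0.041 ] [ 0.019  -0.0016]
jaw in [0.5561 0.021  0.039 ] [ 0.     -0.0753]
jaw out [0.563  0.0072 0.039 ] [ 0.     -0.0907]
fixed in [0.506  0.1209 0.039 ] [0.0001 0.0365]
plate e1 [ 0.5447 -0.0039  0.052 ] [-0.0213 -0.0924]
plate e2 [0.5829 0.0152 0.052 ] [ 0.0214 -0.0925]
TCPdummy [0.5654 0.0024 0.038 ] [ 0.     -0.0961]
tcp [ 0.0002 -0.1264]
```

View pics/c2.png

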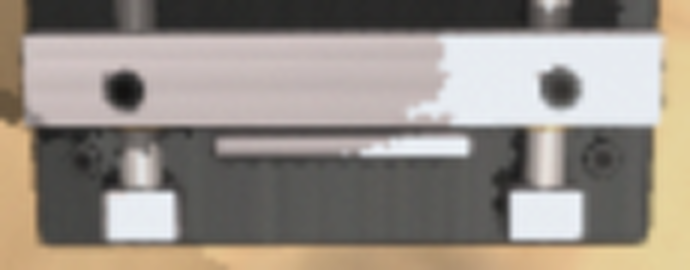

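The crop shows the plate outer edge at crop row 157, and about 64 mm of clear space between the posts for the fingers. I'll descend outside the plate and start pushing.

servo_tool([
  {"tx": 0, "ty": 0, "tz": -4, "yaw": 0, "claw": 0},
  {"tx": 0, "ty": 0, "tz": -4, "yaw": 0, "claw": 0},
  {"tx": 0, "ty": 0, "tz": -4, "yaw": 0, "claw": 0},
  {"tx": 0, "ty": 0, "tz": -4, "yaw": 0, "claw": 0},
  {"tx": 0, "ty": 0, "tz": -3, "yaw": 0, "claw": 0},
  {"tx": 0, "ty": 0, "tz": -1.2, "yaw": 0, "claw": 0},
  {"tx": 0, "ty": 0, "tz": 0, "yaw": 0, "claw": 0},
  {"tx": -0.225, "ty": 0.447, "tz": 0, "yaw": 0, "claw": 0},
  {"tx": -0.225, "ty": 0.447, "tz": 0, "yaw": 0, "claw": 0},
  {"tx": -0.225, "ty": 0.447, "tz": 0, "yaw": 0, "claw": 0},
  {"tx": -0.225, "ty": 0.447, "tz": 0, "yaw": 0, "claw": 0},
  {"tx": -0.225, "ty": 0.447, "tz": 0, "yaw": 0, "claw": 0},
  {"tx": -0.225, "ty": 0.447, "tz": 0, "yaw": 0, "claw": 0},
  {"tx": 0, "ty": 0, "tz": 0, "yaw": 0, "claw": 0},
])

```text
time_s: 3.5
position: [0.5659, 0.0025, 0.0482]
tool_rot: [[-0.45, 0.893, 0.0], [0.893, 0.45, 0.0], [0.0, 0.0, -1.0]]
ft_force: [0.5, -0.1, 0.8]
grip_width: -0.0004
gripper_force: 0.0
```

servo_tool([
  {"tx": -0.135, "ty": 0.268, "tz": 0, "yaw": 0, "claw": 0},
  {"tx": -0.135, "ty": 0.268, "tz": 0, "yaw": 0, "claw": 0},
  {"tx": -0.135, "ty": 0.268, "tz": 0, "yaw": 0, "claw": 0},
  {"tx": -0.135, "ty": 0.268, "tz": 0, "yaw": 0, "claw": 0},
  {"tx": -0.135, "ty": 0.268, "tz": 0, "yaw": 0, "claw": 0},
])

```text
time_s: 4.0
position: [0.5592, 0.0155, 0.0481]
tool_rot: [[-0.449, 0.893, 0.0], [0.893, 0.449, -0.0], [-0.0, 0.0, -1.0]]
ft_force: [0.3, -1.8, 0.9]
grip_width: -0.0005
gripper_force: 1.0
```

servo_tool([
  {"tx": -0.09, "ty": 0.179, "tz": 0, "yaw": 0, "claw": 0},
  {"tx": -0.09, "ty": 0.179, "tz": 0, "yaw": 0, "claw": 0},
])

```text
time_s: 4.2
position: [0.5575, 0.019, 0.0481]
tool_rot: [[-0.449, 0.893, 0.0], [0.893, 0.449, -0.0], [-0.0, 0.0, -1.0]]
ft_force: [0.5, -1.2, 1.9]
grip_width: -0.0001
gripper_force: 1.0
```

servo_tool([
  {"tx": -0.09, "ty": 0.179, "tz": 0, "yaw": 0, "claw": 0},
  {"tx": -0.045, "ty": 0.09, "tz": 0, "yaw": 0, "claw": 0},
])

```text
time_s: 4.4
position: [0.5561, 0.0217, 0.048]
tool_rot: [[-0.449, 0.893, 0.0], [0.893, 0.449, -0.0], [-0.0, 0.0, -1.0]]
ft_force: [1.5, -2.4, 2.1]
grip_width: -0.0002
gripper_force: 1.2
```

servo_tool([
  {"tx": -0.045, "ty": 0.09, "tz": 0, "yaw": 0, "claw": 0},
  {"tx": -0.045, "ty": 0.09, "tz": 0, "yaw": 0, "claw": 0},
])

```text
time_s: 4.6
position: [0.5553, 0.0234, 0.048]
tool_rot: [[-0.449, 0.893, 0.0], [0.893, 0.449, -0.0], [-0.0, 0.0, -1.0]]
ft_force: [1.0, -2.4, 1.6]
grip_width: 0.0
gripper_force: 1.2
```

servo_tool([
  {"tx": -0.045, "ty": 0.09, "tz": 0, "yaw": 0, "claw": 0},
  {"tx": -0.045, "ty": 0.09, "tz": 0, "yaw": 0, "claw": 0},
])

```text
time_s: 4.8
position: [0.5544, 0.0252, 0.048]
tool_rot: [[-0.449, 0.893, 0.0], [0.893, 0.449, -0.0], [-0.0, 0.0, -1.0]]
ft_force: [1.5, -2.3, 1.9]
grip_width: -0.0001
gripper_force: 1.3
```

servo_tool([
  {"tx": -0.045, "ty": 0.09, "tz": 0, "yaw": 0, "claw": 0},
  {"tx": -0.045, "ty": 0.09, "tz": 0, "yaw": 0, "claw": 0},
])

```text
time_s: 5.0
position: [0.5534, 0.027, 0.0481]
tool_rot: [[-0.449, 0.893, 0.0], [0.893, 0.449, -0.0], [-0.0, 0.0, -1.0]]
ft_force: [1.8, -3.0, 1.3]
grip_width: 0.0001
gripper_force: 1.3
```

servo_tool([
  {"tx": -0.045, "ty": 0.09, "tz": 0, "yaw": 0, "claw": 0},
])

```text
time_s: 5.1
position: [0.5532, 0.0275, 0.0481]
tool_rot: [[-0.45, 0.893, 0.001], [0.893, 0.45, -0.001], [-0.001, 0.0, -1.0]]
ft_force: [2.2, -8.3, 0.9]
grip_width: -0.0
gripper_force: 4.2
```

servo_tool([
  {"tx": -0.045, "ty": 0.09, "tz": 0, "yaw": 0, "claw": 0},
  {"tx": 0, "ty": 0, "tz": 0, "yaw": 0, "claw": 0},
])

```text
time_s: 5.3
position: [0.5532, 0.0276, 0.0481]
tool_rot: [[-0.45, 0.893, 0.001], [0.893, 0.45, -0.002], [-0.003, 0.0, -1.0]]
ft_force: [3.1, -9.0, 0.4]
grip_width: -0.0002
gripper_force: 4.9
```

servo_tool([
  {"tx": -0.045, "ty": 0.09, "tz": 0, "yaw": 0, "claw": 0},
  {"tx": -0.045, "ty": 0.09, "tz": 0, "yaw": 0, "claw": 0},
  {"tx": 0, "ty": 0, "tz": 0, "yaw": 0, "claw": 0},
])

```text
time_s: 5.6
position: [0.5532, 0.0277, 0.0482]
tool_rot: [[-0.45, 0.893, 0.003], [0.893, 0.45, -0.005], [-0.006, 0.001, -1.0]]
ft_force: [4.5, -19.6, -2.8]
grip_width: 0.0001
gripper_force: 9.6
```

It's hard against the stop: 20 N and no further travel. I'll back off, rise and check.

servo_tool([
  {"tx": 0.27, "ty": -0.536, "tz": 0, "yaw": 0, "claw": 0},
  {"tx": 0.36, "ty": -0.715, "tz": 0, "yaw": 0, "claw": 0},
  {"tx": 0.45, "ty": -0.894, "tz": 0, "yaw": 0, "claw": 0},
  {"tx": 0.45, "ty": -0.894, "tz": 0, "yaw": 0, "claw": 0},
  {"tx": 0, "ty": 0, "tz": 3, "yaw": 0, "claw": 0},
  {"tx": 0, "ty": 0, "tz": 4, "yaw": 0, "claw": 0},
  {"tx": 0, "ty": 0, "tz": 4, "yaw": 0, "claw": 0},
  {"tx": 0, "ty": 0, "tz": 4, "yaw": 0, "claw": 0},
  {"tx": 0, "ty": 0, "tz": 0, "yaw": 0, "claw": 0},
  {"tx": 0, "ty": 0, "tz": 0, "yaw": 0, "claw": 0},
])

```text
time_s: 6.6
position: [0.5671, -0.0001, 0.1984]
tool_rot: [[-0.449, 0.893, 0.001], [0.893, 0.449, -0.0], [-0.001, 0.001, -1.0]]
ft_force: [0.5, -0.4, -1.3]
grip_width: -0.0002
gripper_force: 0.0
```

```bash
python3 - <<'E'
from h import *
print(env.observe()['position']); snap('wrist','w3')
im=load('w3')['im'][:230,160:420,::-1];cv2.imwrite('pics/c3.png',cv2.resize(im,(650,575),interpolation=2))
E
```

```text
[ 5.67091030e-01 -1.03205424e-04  1.98437110e-01]
```

View pics/c3.png

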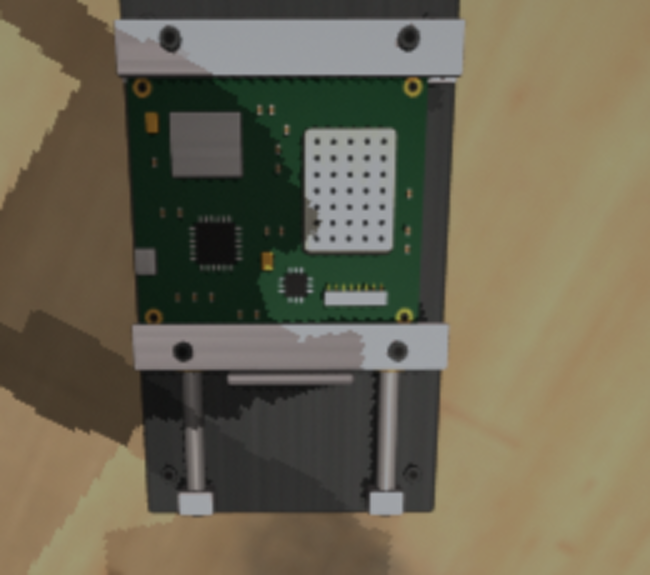

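The board sits square with both jaws tight on its edges. The perforated can's middle is at crop (350,190).

```bash
python3 - <<'E'
from h import *
s=load('w3');ex=np.array([.894,.449]);ey=np.array([-.449,.894]);o=np.array([.5223,.0882])
c=ray(s,160+350/2.5,190/2.5,.041);print(c,(c[:2]-o)@ex,(c[:2]-o)@ey)
for u,v in[(195,503),(386,503)]:
  p=ray(s,160+u/2.5,v/2.5,.022);print(p,(p[:2]-o)@ex,(p[:2]-o)@ey)
d=c[:2]-env.observe()['position'][:2];print(d)
snap('top','top2')
E
```

```text
[0.53800058 0.10070535 0.041     ] 0.019651222627075957 0.004130217022644871
[ 0.53700162 -0.02590802  0.022     ] -0.03809125106880122 -0.10861360327046414
[0.60470013 0.00806032 0.022     ] 0.03768299782235534 -0.10864253100502606
[-0.02865364  0.10069877]
```

servo_tool([
  {"tx": -0.5, "ty": 2, "tz": 0, "yaw": 0, "claw": 0},
  {"tx": -0.8, "ty": 3, "tz": 0, "yaw": 0, "claw": 0},
  {"tx": -0.8, "ty": 3, "tz": 0, "yaw": 0, "claw": 0},
  {"tx": -0.8, "ty": 2.1, "tz": 0, "yaw": 0, "claw": 0},
  {"tx": 0, "ty": 0, "tz": -3, "yaw": 0, "claw": 0},
  {"tx": 0, "ty": 0, "tz": -4, "yaw": 0, "claw": 0},
  {"tx": 0, "ty": 0, "tz": -3, "yaw": 0, "claw": 0},
  {"tx": 0, "ty": 0, "tz": -1, "yaw": 0, "claw": 0},
  {"tx": 0, "ty": 0, "tz": -1, "yaw": 0, "claw": 0},
  {"tx": 0, "ty": 0, "tz": 0, "yaw": 0, "claw": 0},
])

```text
time_s: 7.7
position: [0.5379, 0.1011, 0.0775]
tool_rot: [[-0.449, 0.893, -0.001], [0.893, 0.449, 0.0], [0.001, -0.001, -1.0]]
ft_force: [0.5, -0.2, -0.1]
grip_width: 0.0001
gripper_force: 0.0
```

Now holding there for 2 s.

servo_tool([
  {"tx": 0, "ty": 0, "tz": 0, "yaw": 0, "claw": 0},
  {"tx": 0, "ty": 0, "tz": 0, "yaw": 0, "claw": 0},
  {"tx": 0, "ty": 0, "tz": 0, "yaw": 0, "claw": 0},
  {"tx": 0, "ty": 0, "tz": 0, "yaw": 0, "claw": 0},
  {"tx": 0, "ty": 0, "tz": 0, "yaw": 0, "claw": 0},
  {"tx": 0, "ty": 0, "tz": 0, "yaw": 0, "claw": 0},
  {"tx": 0, "ty": 0, "tz": 0, "yaw": 0, "claw": 0},
  {"tx": 0, "ty": 0, "tz": 0, "yaw": 0, "claw": 0},
  {"tx": 0, "ty": 0, "tz": 0, "yaw": 0, "claw": 0},
  {"tx": 0, "ty": 0, "tz": 0, "yaw": 0, "claw": 0},
  {"tx": 0, "ty": 0, "tz": 0, "yaw": 0, "claw": 0},
  {"tx": 0, "ty": 0, "tz": 0, "yaw": 0, "claw": 0},
  {"tx": 0, "ty": 0, "tz": 0, "yaw": 0, "claw": 0},
  {"tx": 0, "ty": 0, "tz": 0, "yaw": 0, "claw": 0},
  {"tx": 0, "ty": 0, "tz": 0, "yaw": 0, "claw": 0},
  {"tx": 0, "ty": 0, "tz": 0, "yaw": 0, "claw": 0},
  {"tx": 0, "ty": 0, "tz": 0, "yaw": 0, "claw": 0},
  {"tx": 0, "ty": 0, "tz": 0, "yaw": 0, "claw": 0},
  {"tx": 0, "ty": 0, "tz": 0, "yaw": 0, "claw": 0},
  {"tx": 0, "ty": 0, "tz": 0, "yaw": 0, "claw": 0},
])

```text
time_s: 9.7
position: [0.5379, 0.1012, 0.078]
tool_rot: [[-0.449, 0.893, -0.0], [0.893, 0.449, 0.0], [0.0, -0.0, -1.0]]
ft_force: [-0.1, -0.0, 0.1]
grip_width: -0.0002
gripper_force: 0.0
```

servo_tool([
  {"tx": 0, "ty": 0, "tz": 2, "yaw": 0, "claw": 0},
  {"tx": 0, "ty": 0, "tz": 4, "yaw": 0, "claw": 0},
  {"tx": 0, "ty": 0, "tz": 4, "yaw": 0, "claw": 0},
  {"tx": 0, "ty": 0, "tz": 2, "yaw": 0, "claw": 0},
  {"tx": 0.275, "ty": -3.95, "tz": 0, "yaw": -5, "claw": 0},
  {"tx": 0.275, "ty": -3.95, "tz": 0, "yaw": -5, "claw": 0},
  {"tx": 0.275, "ty": -3.95, "tz": 0, "yaw": -5, "claw": 0},
  {"tx": 0.275, "ty": -3.95, "tz": 0, "yaw": -5, "claw": 0},
  {"tx": 0.275, "ty": -3.95, "tz": 0, "yaw": -5, "claw": 0},
  {"tx": 0.275, "ty": -3.95, "tz": 0, "yaw": -5, "claw": 0},
  {"tx": 0.275, "ty": -3.95, "tz": 0, "yaw": -5, "claw": 0},
  {"tx": 0.275, "ty": -3.95, "tz": 0, "yaw": -5, "claw": 0},
  {"tx": 0.275, "ty": -3.95, "tz": 0, "yaw": -5, "claw": 0},
  {"tx": 0.275, "ty": -3.95, "tz": 0, "yaw": -5, "claw": 0},
  {"tx": 0.275, "ty": -3.95, "tz": 0, "yaw": -5, "claw": 0},
  {"tx": 0.275, "ty": -3.95, "tz": 0, "yaw": -5, "claw": 0},
  {"tx": 0, "ty": 0, "tz": 0, "yaw": 0, "claw": 0},
  {"tx": 0, "ty": 0, "tz": 0, "yaw": 0, "claw": 0},
])

```text
time_s: 11.5
position: [0.5706, -0.3733, 0.1974]
tool_rot: [[0.55, 0.835, -0.001], [0.835, -0.55, 0.001], [0.0, -0.001, -1.0]]
ft_force: [1.1, 0.7, 0.2]
grip_width: 0.0003
gripper_force: 0.0
```

```bash
python3 - <<'E'
from h import *
print(env.observe()['position']); snap('wrist','w4')
s=load('w4');T=s['T'];q=T[:3,:3].T@(np.array([.6145,-.3055,.009])-T[:3,3]);print('expect px',q[:2]/q[2]*s['f']+s['c'])
E
```

```text
[ 0.5706338  -0.37330799  0.19737487]
expect px [274.84621133 106.49561044]
```

View pics/w4.png

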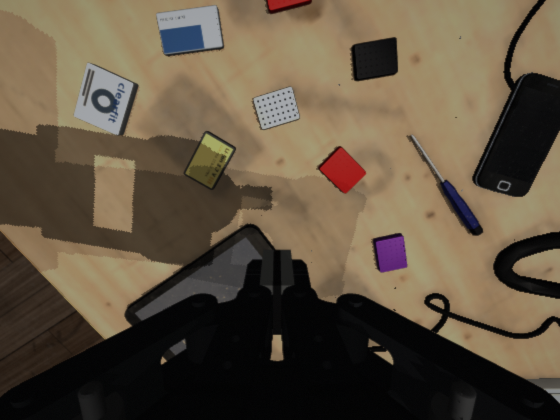

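The wrist view shows the light perforated spare centred at (276,107), within 1–2 px of the prediction. I'll go above it and dwell.

servo_tool([
  {"tx": 1.5, "ty": 2.3, "tz": 0, "yaw": 0, "claw": 0},
  {"tx": 1.9, "ty": 3, "tz": 0, "yaw": 0, "claw": 0},
  {"tx": 1.0, "ty": 1.45, "tz": 0, "yaw": 0, "claw": 0},
  {"tx": 0, "ty": 0, "tz": -3, "yaw": 0, "claw": 0},
  {"tx": 0, "ty": 0, "tz": -4, "yaw": 0, "claw": 0},
  {"tx": 0, "ty": 0, "tz": -4, "yaw": 0, "claw": 0},
  {"tx": 0, "ty": 0, "tz": -2.1, "yaw": 0, "claw": 0},
  {"tx": 0, "ty": 0, "tz": -1, "yaw": 0, "claw": 0},
  {"tx": 0, "ty": 0, "tz": -1, "yaw": 0, "claw": 0},
  {"tx": 0, "ty": 0, "tz": 0, "yaw": 0, "claw": 0},
])

```text
time_s: 12.55
position: [0.615, -0.305, 0.0468]
tool_rot: [[0.549, 0.836, -0.0], [0.836, -0.549, 0.0], [-0.0, -0.0, -1.0]]
ft_force: [0.1, 0.0, 0.5]
grip_width: -0.0001
gripper_force: 0.0
```

servo_tool([
  {"tx": 0, "ty": 0, "tz": 0, "yaw": 0, "claw": 0},
  {"tx": 0, "ty": 0, "tz": 0, "yaw": 0, "claw": 0},
  {"tx": 0, "ty": 0, "tz": 0, "yaw": 0, "claw": 0},
  {"tx": 0, "ty": 0, "tz": 0, "yaw": 0, "claw": 0},
  {"tx": 0, "ty": 0, "tz": 0, "yaw": 0, "claw": 0},
  {"tx": 0, "ty": 0, "tz": 0, "yaw": 0, "claw": 0},
  {"tx": 0, "ty": 0, "tz": 0, "yaw": 0, "claw": 0},
  {"tx": 0, "ty": 0, "tz": 0, "yaw": 0, "claw": 0},
  {"tx": 0, "ty": 0, "tz": 0, "yaw": 0, "claw": 0},
  {"tx": 0, "ty": 0, "tz": 0, "yaw": 0, "claw": 0},
  {"tx": 0, "ty": 0, "tz": 0, "yaw": 0, "claw": 0},
  {"tx": 0, "ty": 0, "tz": 0, "yaw": 0, "claw": 0},
  {"tx": 0, "ty": 0, "tz": 0, "yaw": 0, "claw": 0},
  {"tx": 0, "ty": 0, "tz": 0, "yaw": 0, "claw": 0},
  {"tx": 0, "ty": 0, "tz": 0, "yaw": 0, "claw": 0},
  {"tx": 0, "ty": 0, "tz": 0, "yaw": 0, "claw": 0},
  {"tx": 0, "ty": 0, "tz": 0, "yaw": 0, "claw": 0},
  {"tx": 0, "ty": 0, "tz": 0, "yaw": 0, "claw": 0},
  {"tx": 0, "ty": 0, "tz": 0, "yaw": 0, "claw": 0},
  {"tx": 0, "ty": 0, "tz": 0, "yaw": 0, "claw": 0},
])

```text
time_s: 14.55
position: [0.6149, -0.3053, 0.047]
tool_rot: [[0.549, 0.836, -0.0], [0.836, -0.549, -0.0], [-0.0, 0.0, -1.0]]
ft_force: [-0.5, -0.0, 0.3]
grip_width: 0.0001
gripper_force: 0.0
```

```bash
python3 -c "
from rig import env
print(env.close_job())"
```

```text
the job is handed in; nothing more can be done
None
```

The job is handed in: the jaw was pushed to its hard stop with the board square between both jaws, the fingertips held about 2 s above the board's perforated can, then 2 s above the spare, and were still there at hand-in; no verdict was returned.

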